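Clip a rock section, turn the microscope stage, unclip it

ROBOT

A 6-joint arm with a two-finger parallel gripper is mounted at the origin on a cart in front of the work surface, level with it; the furniture and walls round the work are solid. World frame = base frame: x ahead of the robot, y to its left, z up, the work surface at z = 0. Lengths are in mm, angles in rad, forces in N, time in s.
With the tool pointing down it reaches from about 350 to 975 mm from the base axis. Payload 7.1 kg.
Tool frame: the origin (TCP) lies at the very end of the fingers, on their centre line; the grasp point (between the pads) lies 19 mm behind it; z points along the fingers, y is the direction in which the jaws open and shut (so a half turn about z gives the same grasp; the last joint's range is limited). The gripper opens to 88 mm and grips with 3 to 60 N. Pads are 20 mm wide; open, the fingers measure 115 mm over their backs; the gripper's body (75 mm by 178 mm) begins 61 mm behind the grasp point.
Start: joints at [-1.17, 0.423, 1.63, -0, 1.089, -0.019], TCP at [254.751, -570.707, 222.675] pointing down, gripper open.
Joint ranges: [-3, 3], [-0.9, 2.11], [0.09, 2.58], [-1.31, 4.45], [0.11, 2.69], [-2.54, 2.54]. Speed limits (rad/s): [2.39, 2.39, 3.01, 3.14, 3.14, 3.14].

INTERFACE

Orientations are given as a rotation vector (axis times angle).
In Python, from workcell import * gives the robot as it stands.
- The arm moves only by the tool play_rows, never from a script. Its argument "plan" is text: rows parted by semicolons, each of 7 numbers parted by spaces: the finger opening in cm, from 0 to 8.78, then the shift along the tool's x, y, z in cm, then the turn, a rotation vector about the tool's x, y, z in degrees. A call has 1 to 20 rows; each row shifts and turns the commanded pose from where the row before left it, along the tool's axes as they then stand; what a row does not reach is not made up. A row lasts 1/8 s, in which the tool goes at most 62.5 mm and 10.7 degrees, less where a joint would pass 70% of its speed; a pose out of reach is approached as far as the arm can. A call is refused whole if a number of a shift passes 6.25 or a number of a turn 10.7, either way. A call with a gripper value outside its range is refused whole. The fingers move at their own pace and stop on an object; the grip force is fixed at half the most. Time passes only in rows, so rows that do not move let the fingers close. It gives the time, the measured TCP pose, the force and the opening at its end, in the units of the state.
- get_obs(): the state, without advancing time (a new reading comes with each control period).
- get_image(name): name is "scene" or "top" or "wrist"; returns a dict with "pixels" (400x640x3 uint8, red, green, blue), "range_z" (400x640 float32, mm along the optical axis (not along the pixel's ray), 0 where there is no reading), "fx", "fy", "cx", "cy" (pixels), "eye" and "attitude" of the camera in the world. Camera axes: x right, y down, z forward; pixel columns grow to the right and rows downward; lengths in mm; the calibration is good to about 2 mm. A picture is of the moment at which its call begins.
- close_job(): hands the job in, once; it reports no verdict.
The state is a dict: "t": time; "qpos": joint angles; "qvel": joint speeds; "joint_torque": joint torques, N m; "ee_pos": TCP position; "orientation": TCP orientation; "ft_force": force on the tool from outside, world axes, zero at the start; "moment": the same for the moment, N m; "width": finger opening in mm.
Only numpy, scipy, OpenCV 4.12 (cv2) and the standard library are available. Lean on these libraries where they do the work, as an engineer would, in place of code of your own. Each camera call takes 0.05 s, during which the arm holds its last target. There are 200 camera calls.

TASK

The thick rock-section slide on the microscope's round stage is to be checked at the stage's second position. Swing the spring clip by its finger knob fully onto the end of the slide, turn the stage anticlockwise by its rim lever to the far stop with the slide clipped, then swing the clip well clear of the slide again so that it can be lifted off. Do not shift the slide out of its corner stops, knock the microscope's head or disturb the small things round the base.

Things in the scene. Friction and masses are not known exactly. Their poses are not given: they have to be found in the camera images.
- scope: White camera microscope with a 240 x 150 mm base, 0.35 m high, fixed to the table. Origin on the optical axis at table height; its x axis points away from the robot to the column, which stands 100 to 145 mm behind the optical axis; z up.
- head: Camera tube over the stage, on the optical axis; origin and axes as the scope. Black ring light, diameter 62 mm, underside 88 mm above the stage's top; over it a tube of 52 to 64 mm up to 346 mm above the table, joined to the column behind. It overhangs the clip's knob when that is on the slide: come in from the robot's side, fingers sloping forward and down some 40 degrees from vertical. Hit it with under 10 N.
- stage_centre (a point): Centre of the top face of the round black stage (diameter 144 mm, 12 mm thick, top 100 mm above the table), on the optical axis. Its axes turn with the stage: x points along the slide toward the steel end stop, so away from the robot, and z up.
- stage (a joint): Angle of the stage in rad, growing anticlockwise seen from above: 0 at one stop, 1.2 at the far stop. Starts at 0. At 0 the stage's x axis lies 0.6 rad clockwise from the scope's x axis, at 1.2 it lies 0.6 rad anticlockwise of it. Stiff: about 4 N at the rim lever turns it, and it stays where it is left.
- lever_knob (a point): Middle of the rim lever's upright aluminium round knob, diameter 12 mm, 22 mm tall (its top is 26 mm above the stage's top, its lower end 4 mm above), on a steel arm that sticks out of the stage's rim, 92 mm from the stage's axis. Moves with the stage.
- clip_knob (a point): Centre of the top of the clip's upright aluminium round finger knob, diameter 10 mm, 20 mm tall, on the free tip of the steel leaf, 45.7 mm from the pivot screw; top 32.5 mm above the stage's top, 2 mm more with the tip on the slide. The leaf's tip under it is a pad with turned-up lips (20 mm wide, up to 8 mm above the stage) that ride up on the slide's end: do not press down on them.
- clip_pivot (a point): Axis of the clip's vertical pivot screw (steel, slotted), near the stage's rim, 10 mm above the stage's top. The clip knob swings on a circle of 45.7 mm about it; it is carried round by the stage.
- clip (a joint): Swing of the clip about its screw in rad, relative to the stage, growing anticlockwise from above: 0 = stop, fully on, tip 10 mm in from the slide's end; clear of the slide above 0.5; 1.1 = parked-side stop. Starts at 0.75 to 1.0. Fully on: under 0.12. Well clear: over 0.6. It stays where it is left; riding up onto the slide takes 2 to 3 N at the knob.
- leaf (a joint): Spring flexing of the clip leaf in rad, 0 = relaxed (tip pad 2 mm above the stage's top), about 0.045 when the tip presses on the slide (2 N).
- slide_mid (a point): Centre of the loose glass slide, 76 x 28 x 4 mm, 30 g, with a pale rock section in the middle and a white end patch, lying on the stage lengthwise along the stage's x axis, centre within 3 mm of the stage's centre. A low steel end stop lies at its far end and a low steel rail along its right side (both 3 mm high); the clip comes onto its end nearest to the robot.
- dish: Covered petri dish, 65 mm across, 14 mm high, on the table to the left of the base.
- forceps: Steel forceps, 133 mm long, on the table to the right of the base.
- dropper: Brown dropper bottle, 78 mm high, on the left side of the table.

How it is judged (in metres and radians):
On the way, in this order (a step that is already met when the one before it is completed fails the run):
1. the clip is fully on the slide, its sprung tip resting on the glass, the slide still in its place, the stage not yet turned (value of joint clip below 0.12 rad and value of joint leaf above 0.02 rad and x of slide_mid in the frame of stage_centre between -0.006 and 0.006 m and y of slide_mid in the frame of stage_centre between -0.006 and 0.006 m and z of slide_mid in the frame of stage_centre between -0.001 and 0.005 m and angle between the x axis of slide_mid and the x axis of stage_centre, either way round below 0.15 rad and value of joint stage below 0.45 rad), for 0.2 s.
2. the stage is at its far stop with the slide still clipped (value of joint clip below 0.12 rad and value of joint leaf above 0.02 rad and x of slide_mid in the frame of stage_centre between -0.006 and 0.006 m and y of slide_mid in the frame of stage_centre between -0.006 and 0.006 m and z of slide_mid in the frame of stage_centre between -0.001 and 0.005 m and angle between the x axis of slide_mid and the x axis of stage_centre, either way round below 0.15 rad and value of joint stage above 1.1 rad), for 0.2 s.
3. the clip is swung well clear of the slide (value of joint clip above 0.6 rad), for 0.2 s.
At the end, for the whole second after the job is handed in: The stage is within 0.1 rad of its far stop, the clip is swung more than 0.6 rad clear of the slide, and the slide lies flat (within 0.1 rad) at rest on the stage, its centre within 6 mm of the stage's centre along and across and within 0.15 rad of the stage's x axis (value of joint stage above 1.1 rad and value of joint clip above 0.6 rad and x of slide_mid in the frame of stage_centre between -0.006 and 0.006 m and y of slide_mid in the frame of stage_centre between -0.006 and 0.006 m and z of slide_mid in the frame of stage_centre between -0.001 and 0.005 m and angle between the x axis of slide_mid and the x axis of stage_centre, either way round below 0.15 rad and angle between slide_mid's own z axis and vertical below 0.1 rad and linear speed of slide below 0.02 m/s and velocity of joint stage between -0.05 and 0.05 rad/s); the robot touches nothing.
It fails at once if the microscope's head is struck with more than 10 N (contact force between any of the arm, the fingers and head above 10 N).
It fails at once if the stage is turned with the clip off the slide (value of joint stage between 0.45 and 1 rad and value of joint clip above 0.3 rad).
It fails at once if a bystander (dish, forceps or dropper bottle) is moved more than 20 mm (distance of any of dish, forceps, dropper from where it was at the start of the episode above 0.02 m).
It also fails if it takes over 72 s, if anything falls off the work surface, if the arm or the gripper's body presses on something with over 40 N, if the wrist force passes 120 N, or if a joint passes its speed limit or range.

## Working session

There is one attempt and no reset: what is moved stays moved. The work goes in short steps, Python scripts to look and compute and a tool call to move; the robot and the scene stay as the last step left them, time stands still between calls to the robot, and variables do not carry over. Pictures are saved under pics/ and viewed, about 8 in all and at most 12, crops included, and the job is handed in when it is done.

Besides the shell and the picture viewer there is one more tool, called after "Request:" as name(argument=value, ...) on one line, values as JSON. play_rows: Moves the arm, as the interface text tells. Its arguments: {"type":"object","properties":{"plan":{"type":"string"}},"required":["plan"]}

```bash
mkdir -p pics; ls
cat > h.py <<'E'
import numpy as np, cv2
from workcell import *
from scipy.spatial.transform import Rotation as R
def cam(name):
    im=get_image(name); return im
def att(im):
    a=np.array(im["attitude"],float)
    return a if a.shape==(3,3) else (R.from_rotvec(a).as_matrix() if a.size==3 else R.from_quat(a).as_matrix())
def cloud(im):
    z=im["range_z"].astype(float); v,u=np.indices(z.shape)
    p=np.stack([(u-im["cx"])/im["fx"]*z,(v-im["cy"])/im["fy"]*z,z],-1)
    return p@att(im).T+np.array(im["eye"])
def proj(im,P):
    c=(np.atleast_2d(P)-np.array(im["eye"]))@att(im)
    return np.c_[im["fx"]*c[:,0]/c[:,2]+im["cx"],im["fy"]*c[:,1]/c[:,2]+im["cy"]]
def save(im,name,box=None,s=1):
    p=im["pixels"][...,::-1]
    if box: p=p[box[1]:box[3],box[0]:box[2]]
    cv2.imwrite("pics/"+name,cv2.resize(p,None,fx=s,fy=s,interpolation=cv2.INTER_CUBIC))
E
python3 - <<'E'
from h import *
o=get_obs(); print(o)
for n in("scene","top","wrist"):
    im=cam(n); np.save(n+".npy",im,allow_pickle=True); print(n,im["eye"],im["attitude"],im["fx"],im["cx"],im["cy"]); save(im,n+".png")
a=cv2.imread("pics/scene.png");b=cv2.imread("pics/top.png")
cv2.imwrite("pics/both.png",cv2.resize(np.vstack([a,b]),None,fx=.75,fy=.75))
E
```

```text
pics
{'t': 0.0, 'qpos': array([-1.16996683e+00,  4.23818629e-01,  1.63068160e+00, -1.52767696e-05,
        1.08859508e+00, -1.90403825e-02]), 'qvel': array([-0.00018389,  0.00020752, -0.00052531,  0.00096083,  0.00214198,
       -0.00083459]), 'joint_torque': array([-3.21662083e-04, -5.44632518e+01, -2.73666608e+01,  6.43202942e-02,
        2.27505318e-02, -1.04432927e-04]), 'ee_pos': array([ 254.55757357, -570.20776772,  221.91886585]), 'orientation': array([-3.07117453e+00, -6.54400146e-01,  4.68494861e-04]), 'ft_force': array([-0.09869593, -0.40378516,  0.62116494]), 'moment': array([-0.03954844,  0.05923466,  0.024207  ]), 'width': 87.58196538405899}
scene [  73.03977693 -426.14553393  463.24703746] [-1.86062279  0.85717098 -0.51328565] 440.57348589039043 318.22221726661815 203.35230600799494
top [484.88071815  41.62739478 934.18734074] [-2.07700144  2.12234676 -0.15568065] 390.34299889565057 323.33981877001617 195.81304926500906
wrist [ 314.41954997 -543.72029436  384.04637954] [ 2.46010454 -1.59429879 -0.19603605] 297.53080260650654 315.81440050445264 199.74906555926393
```

View pics/both.png

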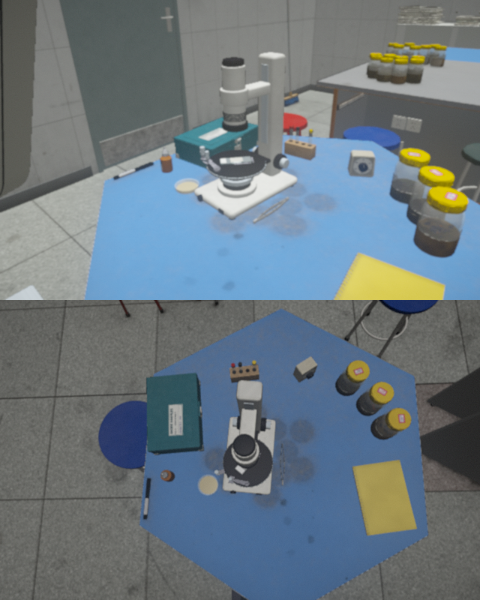

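The scope sits at about (245,460−300) in the top image; stage, dish (left) and forceps (right) are visible. I'll zoom in on both.

Run:
```python
from h import *
S=np.load("scene.npy",allow_pickle=True).item();T=np.load("top.npy",allow_pickle=True).item()
for n,im in(("s",S),("t",T)):
    P=cloud(im); z=P[...,2]
    m=(abs(z-100)<6)&(P[...,0]>300)&(P[...,0]<800)&(abs(P[...,1])<250)&(im["range_z"]>0)
    q=P[m][:,:2]
    if n=="t":
        # base outline & tube top
        t=(z>335)&(z<360); print("tube/col top",t.sum(),P[t].mean(0) if t.any() else 0)
    c,r=cv2.minEnclosingCircle(q.astype(np.float32)); print(n,m.sum(),c,r,q.min(0),q.max(0), np.median(z[m]))
a=S["pixels"][150:290,240:420,::-1];b=T["pixels"][110:270,280:400,::-1]
a=cv2.resize(a,(720,560),interpolation=cv2.INTER_CUBIC)
cv2.imwrite("pics/a.png",a)
cv2.imwrite("pics/b.png",cv2.resize(b,None,fx=3.7,fy=3.7,interpolation=cv2.INTER_CUBIC))
```

```text
s 2511 (642.4911499023438, 67.62909698486328) 110.51888275146484 [532.73548222  -9.84424284] [743.4091985  153.55438067] 99.39808655578764
tube/col top 1573 [668.47393944  56.88192967 343.05577212]
t 2176 (640.429443359375, 70.51818084716797) 107.91548156738281 [533.08355465  -7.45573382] [736.6128221  151.54594484] 100.18742143425288
```

View pics/a.png

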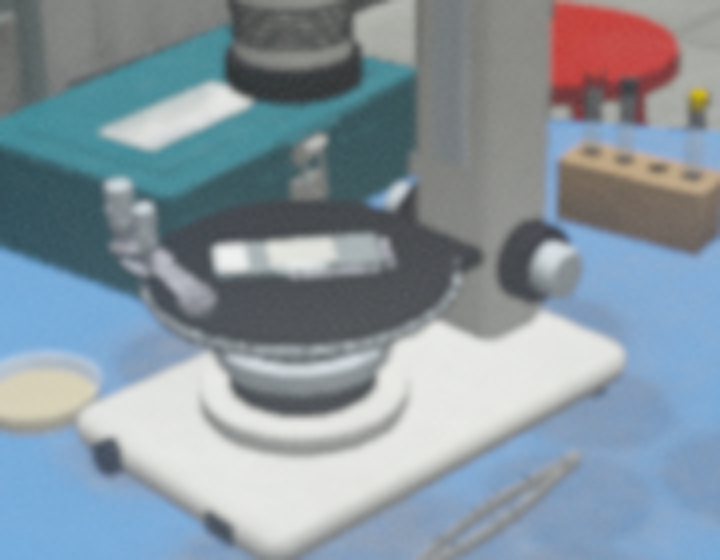

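View pics/b.png

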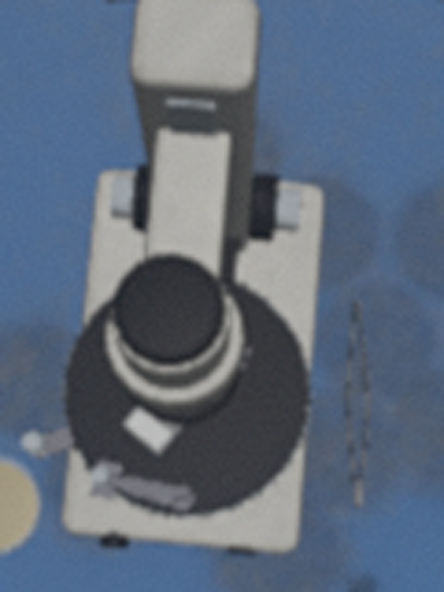

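```bash
cat >> h.py <<'E'
def bp(im,u,v,z):
    d=att(im)@np.array([(u-im["cx"])/im["fx"],(v-im["cy"])/im["fy"],1.]); e=np.array(im["eye"])
    return (e+d*(z-e[2])/d[2]).round(1)
E
python3 - <<'E'
from h import *
from scipy.optimize import minimize
S=np.load("scene.npy",allow_pickle=True).item();T=np.load("top.npy",allow_pickle=True).item()
s=lambda u,v,z:bp(S,240+u/4,150+v/4,z)
t=lambda u,v,z:bp(T,280+u/3.7,110+v/3.7,z)
print("clip s",s(147,208,132.5),"alt",s(118,184,132.5)); print("clip t",t(103,474,132.5))
print("lever s",s(118,184,126),"alt",s(147,208,126)); print("lever t",t(32,440,126))
print("pivot s",s(200,292,110),"t",t(183,496,110))
print("slide near corners t",t(145,408,104),t(122,432,104),t(182,432,104),t(160,455,104))
print("slide s: near-left corners",s(212,245,104),s(216,274,104),"far",s(385,237,104),s(393,268,104))
print("base t corners z~20",[t(*p,20) for p in((62,530),(298,553),(323,185),(100,172))])
for n,im in(("s",S),("t",T)):
    P=cloud(im); g=im["pixels"].astype(int).max(-1)
    m=(abs(P[...,2]-100)<5)&(g<90)&(P[...,0]>500)&(P[...,0]<760)&(P[...,1]>-60)&(P[...,1]<200)
    q=P[m][:,:2]
    def f(c):
        r=np.hypot(*(q-c).T); return -(np.exp(-np.maximum(r-72,0)**2/8)).sum()
    c=minimize(f,np.median(q,0),method="Nelder-Mead").x; r=np.hypot(*(q-c).T)
    print(n,len(q),c,np.percentile(r,[90,95,98,99]))
    th=np.arctan2(*(q-c).T[::-1]);
    for a in np.arange(-3,3.1,.75):
        k=abs(th-a)<.3
        if k.sum()>10: print(round(a,2),k.sum(),np.percentile(r[k],97).round(1))
# ring/tube top
P=cloud(T); m=(P[...,2]>335)&(P[...,2]<352)&(P[...,0]<675)&(T["pixels"].max(-1)<90)
print("tube",m.sum(),cv2.minEnclosingCircle(P[m][:,:2].astype(np.float32)))
E
```

```text
clip s [553.6 106.3 132.5] alt [563.4 135.9 132.5]
clip t [554.1 109.8 132.5]
lever s [573.1 146.9 126. ] alt [563.1 116.8 126. ]
lever t [574.6 150.3 126. ]
pivot s [540.9  62.1 110. ] t [542.6  66.3 110. ]
slide near corners t [594.2  87.5 104. ] [580.6 101.  104. ] [579.8  66.3 104. ] [566.8  79.2 104. ]
slide s: near-left corners [585.7  99.  104. ] [565.7  77.  104. ] far [642.1  41.9 104. ] [619.8  19.  104. ]
base t corners z~20 [array([529.2, 145.6,  20. ]), array([512.1,  -2. ,  20. ]), array([749.3, -26.6,  20. ]), array([762.7, 119.5,  20. ])]
s 1150 [604.7919479   62.58311821] [67.66968551 69.01039944 70.44956261 71.33253403]
-3.0 96 69.8
-2.25 142 69.7
-1.5 174 69.7
-0.75 111 70.6
0.0 84 70.7
0.75 128 68.8
1.5 108 69.6
2.25 44 62.7
3.0 40 69.2
t 1863 [605.41390685  64.50157316] [68.46743276 69.74895695 70.64950031 71.0674356 ]
-3.0 212 70.4
-2.25 295 70.0
-1.5 266 69.7
-0.75 139 69.2
0.75 46 70.2
1.5 234 70.0
2.25 171 70.0
3.0 139 70.8
tube 697 ((604.5146484375, 63.94795608520508), 23.382753372192383)
```

```bash
cat >> h.py <<'E'
C=np.array([605,63.5]); PV=np.array([541.9,64.2])
def Rt(phi,tilt):  # tool z heads phi, tilt from vertical; x on top side
    z=np.array([np.sin(tilt)*np.cos(phi),np.sin(tilt)*np.sin(phi),-np.cos(tilt)])
    y=np.array([np.sin(phi),-np.cos(phi),0]); return np.c_[np.cross(y,z),y,z]
def rows(wps,w):   # wps: list of (tcp,R,n) ; start = measured pose
    o=get_obs(); p=o["ee_pos"]; r=R.from_rotvec(o["orientation"]); out=[]
    for t,M,n in wps:
        d=(r.inv()*R.from_matrix(M)).as_rotvec(); p0,r0=p,r
        for i in range(1,n+1):
            pn=p0+(np.array(t)-p0)*i/n; rn=r0*R.from_rotvec(d*i/n)
            s=r.inv().apply(pn-p)/10; a=np.degrees((r.inv()*rn).as_rotvec())
            out.append(f"{w} "+" ".join(f"{v:.2f}" for v in s)+" "+" ".join(f"{v:.1f}" for v in a)); p,r=pn,rn
    print(len(out)); print("; ".join(out))
def tcp(knob,z,M,ahead=8): return np.array([knob[0],knob[1],z])+ahead*M[:,2]
def st():
    o=get_obs(); print(round(o["t"],2),o["ee_pos"].round(1),o["qpos"].round(2),"F",o["ft_force"].round(1),"w",round(o["width"],1)); return o
E
python3 - <<'E'
from h import *
M=Rt(.8,np.radians(50)); k=tcp([554,108],127,M); print(k)
o=get_obs(); m0=R.from_rotvec(o["orientation"]).as_matrix()
rows([(k-110*M[:,2]+[0,0,30],M,14),(k-80*M[:,2],M,2)],3.0)
E
```

```text
[558.26966643 112.39621318 121.85769912]
16
3.0 3.41 -3.35 0.00 0.7 3.5 -1.5; 3.0 3.49 -3.26 0.25 0.7 3.5 -1.5; 3.0 3.54 -3.16 0.51 0.7 3.5 -1.5; 3.0 3.58 -3.06 0.76 0.7 3.5 -1.5; 3.0 3.61 -2.96 1.02 0.7 3.5 -1.5; 3.0 3.61 -2.86 1.28 0.7 3.5 -1.5; 3.0 3.59 -2.75 1.53 0.7 3.5 -1.5; 3.0 3.56 -2.64 1.78 0.7 3.5 -1.5; 3.0 3.51 -2.53 2.03 0.7 3.5 -1.5; 3.0 3.44 -2.41 2.27 0.7 3.5 -1.5; 3.0 3.35 -2.30 2.51 0.7 3.5 -1.5; 3.0 3.25 -2.18 2.74 0.7 3.5 -1.5; 3.0 3.13 -2.07 2.96 0.7 3.5 -1.5; 3.0 2.99 -1.95 3.17 0.7 3.5 -1.5; 3.0 -1.15 -0.00 2.46 0.0 -0.0 -0.0; 3.0 -1.15 -0.00 2.46 0.0 -0.0 0.0
```

Request:
play_rows(plan="3.0 3.41 -3.35 0.00 0.7 3.5 -1.5; 3.0 3.49 -3.26 0.25 0.7 3.5 -1.5; 3.0 3.54 -3.16 0.51 0.7 3.5 -1.5; 3.0 3.58 -3.06 0.76 0.7 3.5 -1.5; 3.0 3.61 -2.96 1.02 0.7 3.5 -1.5; 3.0 3.61 -2.86 1.28 0.7 3.5 -1.5; 3.0 3.59 -2.75 1.53 0.7 3.5 -1.5; 3.0 3.56 -2.64 1.78 0.7 3.5 -1.5; 3.0 3.51 -2.53 2.03 0.7 3.5 -1.5; 3.0 3.44 -2.41 2.27 0.7 3.5 -1.5; 3.0 3.35 -2.30 2.51 0.7 3.5 -1.5; 3.0 3.25 -2.18 2.74 0.7 3.5 -1.5; 3.0 3.13 -2.07 2.96 0.7 3.5 -1.5; 3.0 2.99 -1.95 3.17 0.7 3.5 -1.5; 3.0 0 0 0 0 0 0")

```text
t: 2.02
ee_pos: [495.6, 55.1, 220.9]
orientation: [-2.371, -1.022, -1.094]
ft_force: [-0.7, 0.0, -0.4]
width: 30.0
```

Run:
```python
from h import *
o=st(); M=Rt(.8,np.radians(50)); print(np.degrees((R.from_rotvec(o["orientation"]).inv()*R.from_matrix(M)).as_rotvec()).round(1))
im=cam("wrist"); np.save("w1.npy",im,allow_pickle=True)
p=im["pixels"][...,::-1].copy()
for P in([554,108,132.5],[573.8,148.5,126],[541.9,64.2,110]):
    u,v=proj(im,P)[0]; print(u,v); cv2.drawMarker(p,(int(round(u)),int(round(v))),(0,0,255),0,8,1)
cv2.imwrite("pics/w1.png",cv2.resize(p,None,fx=1.25,fy=1.25))
k=tcp([554,108],127,M); rows([(k-70*M[:,2],M,2),(k-30*M[:,2],M,2),(k,M,3)],3.0)
```

```text
2.02 [495.6  55.1 220.9] [-0.37  0.24  2.28  1.36  0.81 -0.71] F [-0.7  0.  -0.4] w 30.0
[-0.8  0.4  0.4]
322.6164557741674 212.34079356254855
309.65706736787155 182.27428490552109
344.87005984665905 260.23372321879367
7
3.0 -1.04 0.23 2.97 -0.4 0.2 0.2; 3.0 -1.05 0.22 2.97 -0.4 0.2 0.2; 3.0 -0.00 0.00 2.00 0.0 0.0 0.0; 3.0 0.00 0.00 2.00 0.0 0.0 0.0; 3.0 0.00 0.00 1.00 0.0 0.0 0.0; 3.0 0.00 0.00 1.00 0.0 0.0 0.0; 3.0 0.00 0.00 1.00 0.0 0.0 0.0
```

View pics/w1.png

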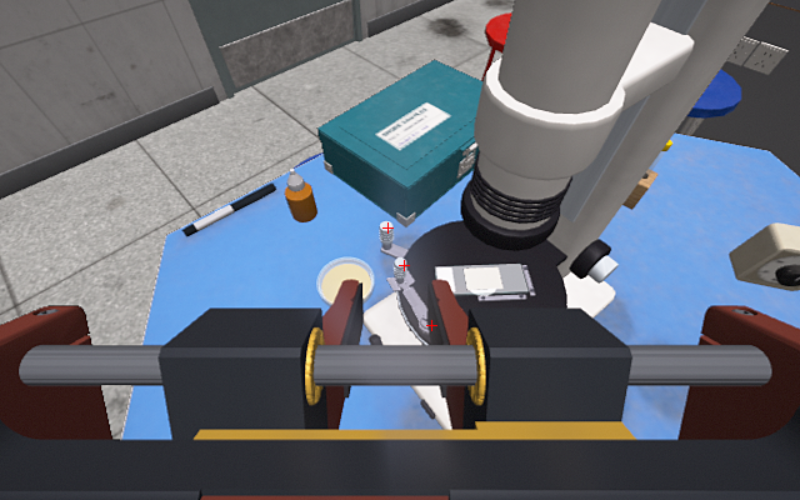

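The projected marks sit on the lever knob top (387,227), clip knob top (403,264) and pivot (431,325), so positions are confirmed. Moving in.

Request:
play_rows(plan="3.0 -1.04 0.23 2.97 -0.4 0.2 0.2; 3.0 -1.05 0.22 2.97 -0.4 0.2 0.2; 3.0 0 0 2 0 0 0; 3.0 0 0 2 0 0 0; 3.0 0 0 1 0 0 0; 3.0 0 0 1 0 0 0; 3.0 0 0 1 0 0 0; 3.0 0 0 0 0 0 0")

```text
t: 3.08
ee_pos: [559.3, 111.3, 122.3]
orientation: [-2.381, -1.004, -1.113]
ft_force: [-0.3, 0.8, 0.9]
width: 29.8
```

Run:
```python
from h import *
st()
im=cam("wrist"); p=im["pixels"][...,::-1].copy()
a=cv2.resize(p[120:320,220:440],None,fx=2,fy=2,interpolation=cv2.INTER_CUBIC)
im=cam("scene"); b=cv2.resize(im["pixels"][160:260,240:370,::-1],(520,400),interpolation=cv2.INTER_CUBIC)
cv2.imwrite("pics/c1.png",cv2.resize(np.hstack([a,b]),None,fx=.82,fy=.82))
```

```text
3.08 [559.3 111.3 122.3] [-0.18  0.53  2.22  1.81  0.71 -1.07] F [-0.3  0.8  0.9] w 29.8
```

View pics/c1.png

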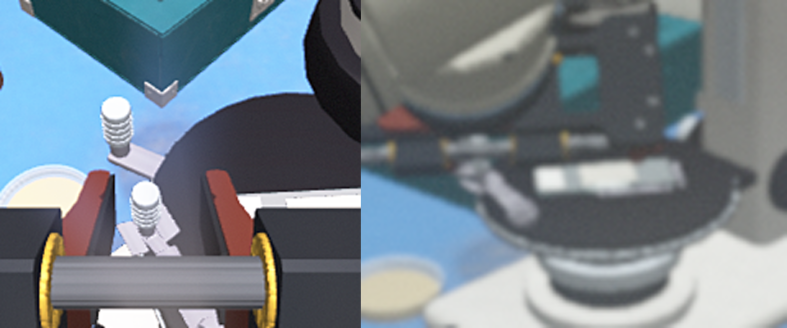

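```bash
cat >> h.py <<'E'
def clipw(h,phi,PV,z=127,tilt=50,off=3,ahead=8,n=2):
    M=Rt(phi,np.radians(tilt)); k=PV+45.7*np.array([np.cos(h),np.sin(h)]); t=tcp(k,z,M,ahead)+off*M[:,1]
    return (t,M,n)
E
python3 - <<'E'
from h import *
rows([clipw(h,p,PV,n=n) for h,p,n in((1.3,.8,2),(1.15,.77,2),(1.0,.73,2),(.85,.68,2),(.7,.63,3))],1.6)
E
```

```text
11
1.6 -0.01 0.07 0.05 0.1 -0.0 -0.0; 1.6 -0.01 0.07 0.05 0.1 -0.0 -0.0; 1.6 0.09 0.32 0.10 -0.7 0.0 0.6; 1.6 0.09 0.32 0.11 -0.7 -0.0 0.6; 1.6 0.06 0.34 0.07 -0.9 0.0 0.7; 1.6 0.07 0.34 0.08 -0.9 0.0 0.7; 1.6 0.04 0.35 0.04 -1.1 -0.0 0.9; 1.6 0.04 0.35 0.05 -1.1 -0.0 0.9; 1.6 0.01 0.24 0.01 -0.7 -0.0 0.6; 1.6 0.01 0.24 0.02 -0.7 -0.0 0.6; 1.6 0.02 0.24 0.02 -0.7 -0.0 0.6
```

Request:
play_rows(plan="1.6 0 0.07 0.05 0.1 0 0; 1.6 0 0.07 0.05 0.1 0 0; 1.6 0.09 0.32 0.10 -0.7 0 0.6; 1.6 0.09 0.32 0.11 -0.7 0 0.6; 1.6 0.06 0.34 0.07 -0.9 0 0.7; 1.6 0.07 0.34 0.08 -0.9 0 0.7; 1.6 0.04 0.35 0.04 -1.1 0 0.9; 1.6 0.04 0.35 0.05 -1.1 0 0.9; 1.6 0.01 0.24 0.01 -0.7 0 0.6; 1.6 0.01 0.24 0.02 -0.7 0 0.6; 1.6 0.02 0.24 0.02 -0.7 0 0.6; 1.6 0 0 0 0 0 0")

```text
t: 4.68
ee_pos: [583.1, 95.2, 121.8]
orientation: [-2.502, -0.815, -1.168]
ft_force: [-1.8, 0.4, 0.3]
width: 16.1
```

Run:
```python
from h import *
st()
rows([clipw(h,p,PV,n=n) for h,p,n in((.7,.63,1),(.6,.6,3),(.5,.56,3),(.4,.5,4))],1.6)
im=cam("wrist"); p=im["pixels"][...,::-1].copy()
cv2.imwrite("pics/c2.png",cv2.resize(p[120:320,220:440],None,fx=2,fy=2,interpolation=cv2.INTER_CUBIC))
```

```text
4.67 [583.1  95.2 121.8] [-0.14  0.53  2.23  2.03  0.64 -1.12] F [-1.8  0.4  0.3] w 16.1
11
1.6 0.02 0.06 0.01 0.0 -0.0 0.0; 1.6 -0.00 0.16 -0.00 -0.4 0.0 0.4; 1.6 0.00 0.16 0.00 -0.4 0.0 0.4; 1.6 0.00 0.16 0.00 -0.4 0.0 0.4; 1.6 -0.01 0.16 -0.01 -0.6 0.0 0.5; 1.6 -0.01 0.16 -0.01 -0.6 0.0 0.5; 1.6 -0.00 0.16 -0.01 -0.6 -0.0 0.5; 1.6 -0.01 0.12 -0.01 -0.7 0.0 0.6; 1.6 -0.01 0.12 -0.01 -0.7 0.0 0.6; 1.6 -0.01 0.12 -0.01 -0.7 0.0 0.6; 1.6 -0.01 0.12 -0.01 -0.7 -0.0 0.6
```

View pics/c2.png

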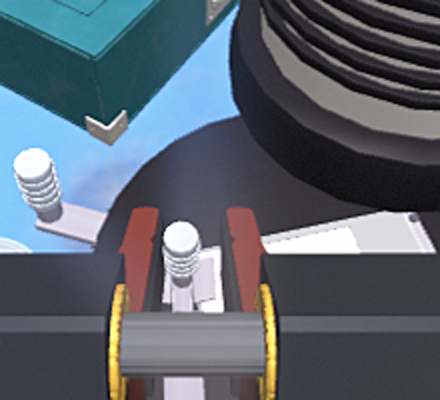

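Request:
play_rows(plan="1.6 0.02 0.06 0.01 0 0 0; 1.6 0 0.16 0 -0.4 0 0.4; 1.6 0 0.16 0 -0.4 0 0.4; 1.6 0 0.16 0 -0.4 0 0.4; 1.6 -0.01 0.16 -0.01 -0.6 0 0.5; 1.6 -0.01 0.16 -0.01 -0.6 0 0.5; 1.6 0 0.16 -0.01 -0.6 0 0.5; 1.6 0 0 0 0 0 0")

```text
t: 5.72
ee_pos: [589.5, 86.3, 122.2]
orientation: [-2.549, -0.73, -1.19]
ft_force: [-0.6, 0.9, -1.3]
width: 15.7
```

Request:
play_rows(plan="1.6 -0.01 0.12 -0.01 -0.7 0 0.6; 1.6 -0.01 0.12 -0.01 -0.7 0 0.6; 1.6 0 0 0 0 0 0")

```text
t: 6.1
ee_pos: [590.6, 84.1, 122.2]
orientation: [-2.57, -0.691, -1.2]
ft_force: [-0.7, 1.1, -0.3]
width: 16.1
```

Request:
play_rows(plan="1.6 -0.01 0.12 -0.01 -0.7 0 0.6; 1.6 -0.01 0.12 -0.01 -0.7 0 0.6; 1.6 0 0 0 0 0 0")

```text
t: 6.48
ee_pos: [590.8, 83.0, 122.1]
orientation: [-2.589, -0.654, -1.209]
ft_force: [-1.4, 5.7, 1.1]
width: 16.2
```

Run:
```python
from h import *
st()
im=cam("wrist"); p=im["pixels"][...,::-1].copy()
on=PV+45.7*np.array([np.cos(.397),np.sin(.397)])
print(proj(im,[*on,134.5]))
cv2.imwrite("pics/c3.png",cv2.resize(p[120:320,220:440],None,fx=2,fy=2,interpolation=cv2.INTER_CUBIC))
```

```text
6.47 [590.8  83.  122.1] [-0.11  0.52  2.25  2.25  0.6  -1.19] F [-1.4  5.7  1.1] w 16.2
[[311.63647302 241.73954442]]
```

View pics/c3.png

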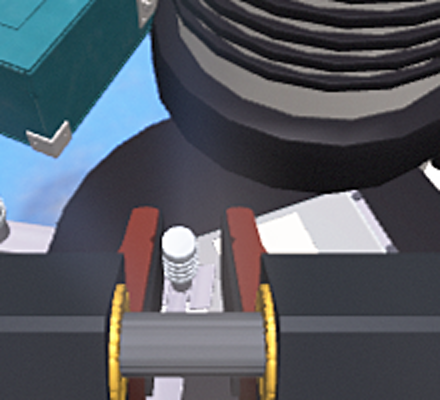

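Knob at crop (180,240), predicted fully-on position (183,243), and a 5.7 N rise shows it's on its stop. Now I'll hold, release, and set up for the lever.

Request:
play_rows(plan="1.6 0 0 0 0 0 0; 1.6 0 0 0 0 0 0; 1.6 0 -0.3 0 0 0 0; 1.6 0 -0.05 0 0 0 0; 2.4 0 0 0 0 0 0; 3.0 0 0 -1 0 0 0; 3.0 0 0 -2 0 0 0; 3.0 0 0 -3 0 0 0; 3.0 0 0 -4 0 0 0; 3.0 0 0 0 0 0 0")

```text
t: 7.78
ee_pos: [521.4, 47.4, 187.8]
orientation: [-2.591, -0.652, -1.213]
ft_force: [0.2, -1.2, 0.2]
width: 29.5
```

```bash
cat >> h.py <<'E'
def lev(h,tilt=-15,z=110,back=0,up=0,off=0,n=2,r=92):
    M=Rt(h,np.radians(tilt)); u=np.array([np.cos(h),np.sin(h)]); p=C+r*u
    return (np.array([*p,z+up])-0*M[:,2]+off*M[:,1]+back*np.r_[u,0],M,n)
E
python3 - <<'E'
from h import *
st()
M=Rt(1.2,np.radians(10))
rows([(np.array([490,120,240.]),M,6),lev(1.92,up=90,back=30,n=6)],3.0)
im=cam("wrist"); p=im["pixels"][...,::-1].copy()
cv2.imwrite("pics/c4.png",cv2.resize(p[120:320,220:440],None,fx=2,fy=2,interpolation=cv2.INTER_CUBIC))
P=cloud(im)
E
```

```text
7.78 [521.4  47.4 187.8] [-0.24  0.29  2.37  1.95  0.59 -0.97] F [ 0.2 -1.2  0.2] w 29.5
12
3.0 0.74 -1.31 -0.47 3.5 -6.4 -6.0; 3.0 0.82 -1.26 -0.48 3.5 -6.4 -6.0; 3.0 0.89 -1.20 -0.50 3.5 -6.4 -6.0; 3.0 0.96 -1.14 -0.54 3.5 -6.4 -6.0; 3.0 1.01 -1.07 -0.58 3.5 -6.4 -6.0; 3.0 1.05 -1.00 -0.63 3.5 -6.4 -6.0; 3.0 1.21 0.79 0.89 -0.3 -4.0 -6.9; 3.0 1.16 0.93 0.81 -0.3 -4.0 -6.9; 3.0 1.10 1.06 0.74 -0.3 -4.0 -6.9; 3.0 1.01 1.18 0.67 -0.3 -4.0 -6.9; 3.0 0.91 1.30 0.61 -0.3 -4.0 -6.9; 3.0 0.78 1.39 0.56 -0.3 -4.0 -6.9
```

View pics/c4.png

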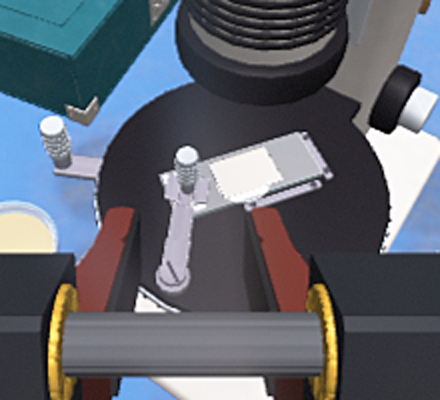

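Clip pad is on the slide's near end (185,190), slide still in its stops. I'll re-route a bit wider for head clearance.

Run:
```python
from h import *
M=Rt(1.2,np.radians(10))
rows([(np.array([445,145,240.]),M,6),lev(1.92,up=90,back=30,n=6)],3.0)
```

```text
12
3.0 0.44 -2.04 -0.85 3.4 -6.4 -6.0; 3.0 0.56 -2.04 -0.78 3.4 -6.4 -6.0; 3.0 0.69 -2.02 -0.73 3.4 -6.4 -6.0; 3.0 0.82 -1.98 -0.69 3.4 -6.4 -6.0; 3.0 0.94 -1.93 -0.67 3.4 -6.4 -6.0; 3.0 1.07 -1.87 -0.67 3.4 -6.4 -6.0; 3.0 1.09 1.64 0.87 -0.3 -4.0 -6.9; 3.0 0.95 1.76 0.81 -0.3 -4.0 -6.9; 3.0 0.78 1.86 0.76 -0.3 -4.0 -6.9; 3.0 0.61 1.94 0.72 -0.3 -4.0 -6.9; 3.0 0.42 1.99 0.69 -0.3 -4.0 -6.9; 3.0 0.22 2.03 0.68 -0.3 -4.0 -6.9
```

Request:
play_rows(plan="3.0 0.44 -2.04 -0.85 3.4 -6.4 -6.0; 3.0 0.56 -2.04 -0.78 3.4 -6.4 -6.0; 3.0 0.69 -2.02 -0.73 3.4 -6.4 -6.0; 3.0 0.82 -1.98 -0.69 3.4 -6.4 -6.0; 3.0 0.94 -1.93 -0.67 3.4 -6.4 -6.0; 3.0 1.07 -1.87 -0.67 3.4 -6.4 -6.0; 3.0 0 0 0 0 0 0")

```text
t: 8.7
ee_pos: [462.9, 140.9, 232.4]
orientation: [-2.523, -1.536, -0.445]
ft_force: [0.6, -0.5, 0.2]
width: 30.6
```

Run:
```python
from h import *
o=st();M=Rt(1.2,np.radians(10)); print(np.degrees((R.from_rotvec(o["orientation"]).inv()*R.from_matrix(M)).as_rotvec()).round(1))
rows([lev(1.92,up=90,back=30,n=6)],3.0)
```

```text
8.7 [462.9 140.9 232.4] [0.1  0.12 2.08 0.39 0.78 0.32] F [ 0.6 -0.5  0.2] w 30.6
[ 2.8 -9.1 -5.8]
6
3.0 1.06 1.18 0.97 0.5 -5.3 -8.0; 3.0 0.97 1.33 0.87 0.5 -5.3 -8.0; 3.0 0.85 1.47 0.77 0.5 -5.3 -8.0; 3.0 0.70 1.58 0.68 0.5 -5.3 -8.0; 3.0 0.53 1.68 0.61 0.5 -5.3 -8.0; 3.0 0.35 1.74 0.56 0.5 -5.3 -8.0
```

Request:
play_rows(plan="3.0 1.06 1.18 0.97 0.5 -5.3 -8.0; 3.0 0.97 1.33 0.87 0.5 -5.3 -8.0; 3.0 0.85 1.47 0.77 0.5 -5.3 -8.0; 3.0 0.70 1.58 0.68 0.5 -5.3 -8.0; 3.0 0.53 1.68 0.61 0.5 -5.3 -8.0; 3.0 0.35 1.74 0.56 0.5 -5.3 -8.0; 3.0 0 0 0 0 0 0")

```text
t: 9.57
ee_pos: [560.2, 176.3, 195.4]
orientation: [1.683, 2.392, -0.23]
ft_force: [-0.1, -0.3, 0.6]
width: 30.2
```

Run:
```python
from h import *
o=st();M=lev(1.92)[1]; print(np.degrees((R.from_rotvec(o["orientation"]).inv()*R.from_matrix(M)).as_rotvec()).round(1))
rows([lev(1.92,up=50,n=3),lev(1.92,up=25,n=2),lev(1.92,n=3)],3.0)
im=cam("wrist"); p=im["pixels"][...,::-1].copy()
for P in([584,82,134.5],[573.8,148.5,126],[541.9,64.2,110]):
    u,v=proj(im,P)[0]; cv2.drawMarker(p,(int(round(u)),int(round(v))),(0,0,255),0,8,1)
cv2.imwrite("pics/c5.png",p)
```

```text
9.57 [560.2 176.3 195.4] [ 0.42  0.42  1.73 -0.3   1.04  0.24] F [-0.1 -0.3  0.6] w 30.2
[-0.5 -0.1 -0.2]
8
3.0 -0.64 0.13 1.39 -0.2 -0.0 -0.1; 3.0 -0.64 0.13 1.39 -0.2 -0.0 -0.1; 3.0 -0.64 0.12 1.39 -0.2 -0.0 -0.1; 3.0 0.32 -0.00 1.21 0.0 0.0 0.0; 3.0 0.32 -0.00 1.21 0.0 0.0 0.0; 3.0 0.22 -0.00 0.80 0.0 0.0 0.0; 3.0 0.22 -0.00 0.80 0.0 0.0 0.0; 3.0 0.22 -0.00 0.80 0.0 -0.0 -0.0
```

View pics/c5.png

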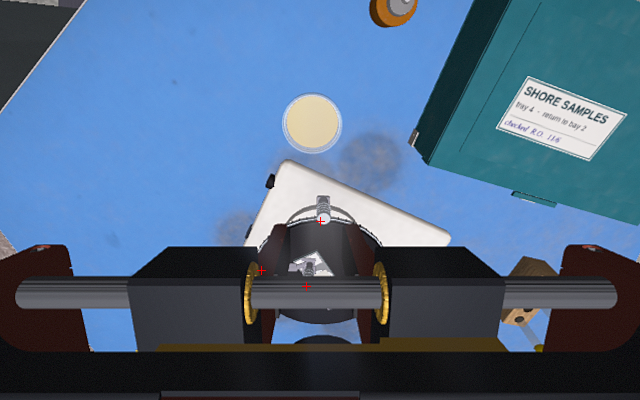

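Lever knob is at about (323,215), matching the mark (320,220), between the fingers. Descending.

Request:
play_rows(plan="3.0 -0.64 0.13 1.39 -0.2 0 -0.1; 3.0 -0.64 0.13 1.39 -0.2 0 -0.1; 3.0 -0.64 0.12 1.39 -0.2 0 -0.1; 3.0 0.32 0 1.21 0 0 0; 3.0 0.32 0 1.21 0 0 0; 3.0 0.22 0 0.80 0 0 0; 3.0 0.22 0 0.80 0 0 0; 3.0 0.22 0 0.80 0 0 0; 2.0 0 0 0 0 0 0; 2.0 0 0 0 0 0 0; 2.0 0 0 0 0 0 0")

```text
t: 11.0
ee_pos: [575.3, 148.8, 113.9]
orientation: [1.671, 2.388, -0.215]
ft_force: [-1.4, -0.6, 0.1]
width: 19.9
```

Run:
```python
from h import *
o=st()
# which jaw dir is drive? tangent ccw at h: (-sin h, cos h); tool y = (sin h,-cos h) => drive = -y
rows([lev(h,off=-4,n=n) for h,n in((1.92,1),(2.1,3),(2.3,3),(2.5,3),(2.7,3))],2.0)
im=cam("wrist"); p=im["pixels"][...,::-1].copy()
cv2.imwrite("pics/c6.png",cv2.resize(p[150:300,220:440],None,fx=2,fy=2,interpolation=cv2.INTER_CUBIC))
```

```text
11.0 [575.3 148.8 113.9] [ 0.37  0.53  1.78 -0.35  0.86  0.25] F [-1.4 -0.6  0.1] w 19.9
13
2.0 0.27 -0.53 0.33 0.3 0.1 -0.0; 2.0 -0.07 -0.55 0.02 -0.9 0.0 -3.3; 2.0 -0.04 -0.55 0.01 -0.9 -0.0 -3.3; 2.0 -0.01 -0.55 0.00 -0.9 0.0 -3.3; 2.0 -0.08 -0.61 0.02 -1.0 -0.0 -3.7; 2.0 -0.05 -0.61 0.01 -1.0 0.0 -3.7; 2.0 -0.01 -0.61 0.00 -1.0 -0.0 -3.7; 2.0 -0.08 -0.61 0.02 -1.0 -0.0 -3.7; 2.0 -0.05 -0.61 0.01 -1.0 0.0 -3.7; 2.0 -0.01 -0.61 0.00 -1.0 0.0 -3.7; 2.0 -0.08 -0.61 0.02 -1.0 0.0 -3.7; 2.0 -0.05 -0.61 0.01 -1.0 -0.0 -3.7; 2.0 -0.01 -0.61 0.00 -1.0 -0.0 -3.7
```

View pics/c6.png

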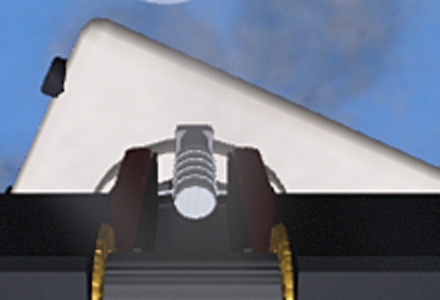

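Request:
play_rows(plan="2.0 0.27 -0.53 0.33 0.3 0.1 0; 2.0 -0.07 -0.55 0.02 -0.9 0 -3.3; 2.0 -0.04 -0.55 0.01 -0.9 0 -3.3; 2.0 -0.01 -0.55 0 -0.9 0 -3.3; 2.0 -0.08 -0.61 0.02 -1 0 -3.7; 2.0 -0.05 -0.61 0.01 -1 0 -3.7; 2.0 -0.01 -0.61 0 -1 0 -3.7; 2.0 0 0 0 0 0 0")

```text
t: 12.05
ee_pos: [540.6, 129.5, 110.0]
orientation: [1.185, 2.644, -0.154]
ft_force: [1.7, 1.7, -0.1]
width: 20.1
```

Run:
```python
from h import *
o=st(); d=o["ee_pos"][:2]-C; print(np.hypot(*d),np.arctan2(d[1],d[0]))
rows([lev(h,off=-4,n=n) for h,n in((2.5,4),(2.7,3),(2.85,3),(3.0,3),(3.06,2))],2.0)
im=cam("wrist"); p=im["pixels"][...,::-1].copy()
cv2.imwrite("pics/c7.png",cv2.resize(p[150:300,220:440],None,fx=2,fy=2,interpolation=cv2.INTER_CUBIC))
```

```text
12.05 [540.6 129.5 110. ] [ 0.35  0.46  1.94 -0.39  0.68 -0.08] F [ 1.7  1.7 -0.1] w 20.1
92.18656251280241 2.3437814955314646
15
2.0 -0.07 -0.45 0.02 -0.7 0.0 -2.8; 2.0 -0.04 -0.46 0.01 -0.7 0.0 -2.8; 2.0 -0.02 -0.46 0.01 -0.7 0.0 -2.8; 2.0 0.00 -0.46 -0.00 -0.7 0.0 -2.8; 2.0 -0.08 -0.61 0.02 -1.0 0.0 -3.7; 2.0 -0.05 -0.61 0.01 -1.0 -0.0 -3.7; 2.0 -0.01 -0.61 0.00 -1.0 -0.0 -3.7; 2.0 -0.05 -0.46 0.01 -0.7 -0.0 -2.8; 2.0 -0.03 -0.46 0.01 -0.7 0.0 -2.8; 2.0 -0.01 -0.46 0.00 -0.7 -0.0 -2.8; 2.0 -0.05 -0.46 0.01 -0.7 0.0 -2.8; 2.0 -0.03 -0.46 0.01 -0.7 0.0 -2.8; 2.0 -0.01 -0.46 0.00 -0.7 0.0 -2.8; 2.0 -0.02 -0.28 0.01 -0.4 -0.0 -1.7; 2.0 -0.01 -0.28 0.00 -0.4 -0.0 -1.7
```

View pics/c7.png

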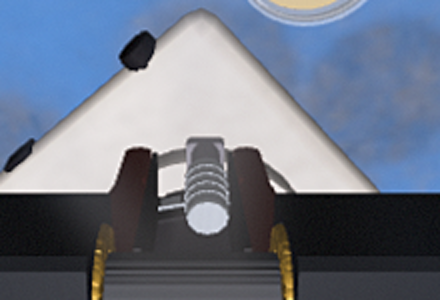

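The knob (207,215) rides against the right finger and the stage is following. Continuing.

Request:
play_rows(plan="2.0 -0.07 -0.45 0.02 -0.7 0 -2.8; 2.0 -0.04 -0.46 0.01 -0.7 0 -2.8; 2.0 -0.02 -0.46 0.01 -0.7 0 -2.8; 2.0 0 -0.46 0 -0.7 0 -2.8; 2.0 -0.08 -0.61 0.02 -1 0 -3.7; 2.0 -0.05 -0.61 0.01 -1 0 -3.7; 2.0 -0.01 -0.61 0 -1 0 -3.7; 2.0 -0.05 -0.46 0.01 -0.7 0 -2.8; 2.0 -0.03 -0.46 0.01 -0.7 0 -2.8; 2.0 -0.01 -0.46 0 -0.7 0 -2.8; 2.0 0 0 0 0 0 0")

```text
t: 13.48
ee_pos: [516.1, 86.1, 110.0]
orientation: [0.417, 2.853, -0.06]
ft_force: [2.7, 2.4, -0.0]
width: 20.2
```

Run:
```python
from h import *
o=st(); d=o["ee_pos"][:2]-C; print(np.hypot(*d),np.arctan2(d[1],d[0]))
rows([lev(h,off=-4,n=n) for h,n in((3.0,4),(3.06,2),(3.12,2),(3.16,2))],2.0)
```

```text
13.47 [516.1  86.1 110. ] [ 0.22  0.38  2.08 -0.29  0.47 -0.82] F [ 2.7  2.4 -0. ] w 20.2
91.72969654251624 2.8927549014815646
10
2.0 -0.03 -0.34 0.01 -0.6 -0.0 -2.0; 2.0 -0.02 -0.35 0.01 -0.6 -0.0 -2.0; 2.0 -0.01 -0.35 0.00 -0.6 -0.0 -2.0; 2.0 0.01 -0.35 -0.00 -0.6 -0.0 -2.0; 2.0 -0.02 -0.28 0.01 -0.4 -0.0 -1.7; 2.0 -0.01 -0.28 0.00 -0.4 0.0 -1.7; 2.0 -0.02 -0.28 0.01 -0.4 0.0 -1.7; 2.0 -0.01 -0.28 0.00 -0.4 -0.0 -1.7; 2.0 -0.01 -0.18 0.00 -0.3 -0.0 -1.1; 2.0 -0.01 -0.18 0.00 -0.3 0.0 -1.1
```

Request:
play_rows(plan="2.0 -0.03 -0.34 0.01 -0.6 0 -2; 2.0 -0.02 -0.35 0.01 -0.6 0 -2; 2.0 -0.01 -0.35 0 -0.6 0 -2; 2.0 0.01 -0.35 0 -0.6 0 -2; 2.0 -0.02 -0.28 0.01 -0.4 0 -1.7; 2.0 -0.01 -0.28 0 -0.4 0 -1.7; 2.0 0 0 0 0 0 0")

```text
t: 14.35
ee_pos: [513.1, 66.9, 110.0]
orientation: [0.121, 2.878, -0.018]
ft_force: [1.9, 2.9, -0.1]
width: 20.2
```

Request:
play_rows(plan="2.0 -0.02 -0.28 0.01 -0.4 0 -1.7; 2.0 0 0 0 0 0 0")

```text
t: 14.6
ee_pos: [512.9, 64.1, 110.0]
orientation: [0.076, 2.88, -0.014]
ft_force: [3.0, 3.6, 0.3]
width: 20.0
```

Request:
play_rows(plan="2.0 -0.01 -0.28 0 -0.4 0 -1.7; 2.0 0 0 0 0 0 0")

```text
t: 14.85
ee_pos: [513.2, 63.1, 110.0]
orientation: [0.032, 2.879, -0.006]
ft_force: [3.0, 19.7, -2.4]
width: 20.2
```

19.7 N marks the far stop. Hold, back off, withdraw upward.

Request:
play_rows(plan="2.0 0 0 0 0 0 0; 2.0 0 0 0 0 0 0; 2.0 0 0.3 0 0 0 0; 2.0 0 0.25 0 0 0 0; 3.0 0 0 -0.5 0 0 0; 3.0 0 0 -1.5 0 0 0; 3.0 0 0 -3 0 0 0; 3.0 0 0 -4 0 0 0; 3.0 0 0 -4 0 0 0; 3.0 0 0 0 0 0 0")

```text
t: 16.1
ee_pos: [480.2, 67.8, 239.2]
orientation: [0.03, 2.875, -0.008]
ft_force: [0.4, -0.3, -0.5]
width: 30.0
```

Run:
```python
from h import *
st(); S=get_image("scene");
s=cv2.resize(S["pixels"][150:260,240:400,::-1],(640,440),interpolation=cv2.INTER_CUBIC)
cv2.imwrite("pics/d1.png",s)
PV2=C+R.from_euler("z",1.2).as_matrix()[:2,:2]@(PV-C)
for h in(1.6,):
    k=PV2+45.7*np.array([np.cos(h),np.sin(h)]); print(PV2,k,(proj(S,[*k,134.5])-[240,150])*4,(proj(S,[*PV2,110])-[240,150])*4)
```

```text
16.1 [480.2  67.8 239.2] [ 0.15  0.08  2.08 -0.07  0.71 -1.36] F [ 0.4 -0.3 -0.5] w 30.0
[581.48279833   4.9419841 ] [580.14838016  50.62249776] [[279.11821025 217.33901096]] [[361.95627347 296.60680396]]
```

View pics/d1.png

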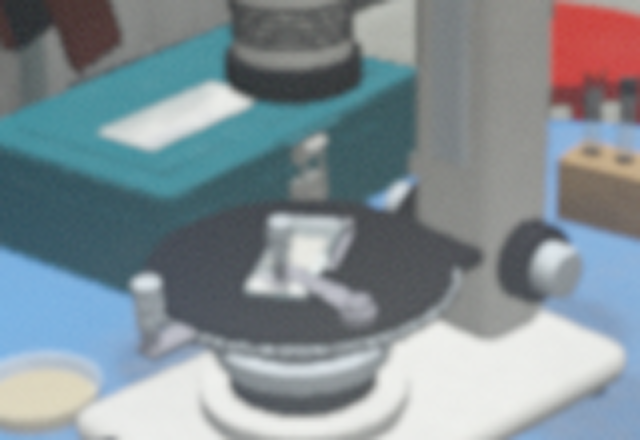

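The scene view shows the stage at the far stop with the clip still on the slide: knob (277,222) and pivot (362,298) match the predictions (279,217) and (362,297). The picture budget is now used up, so from here I check by numbers only. Next is re-orienting for the release.

Run:
```python
from h import *
d=np.radians
rows([(np.array([440,60,250.]),Rt(2.2,d(-5)),7),(np.array([430,60,250.]),Rt(1.4,d(12)),7),(np.array([455,40,230.]),Rt(.8,d(50)),6)],3.0)
```

```text
20
3.0 0.50 -0.12 -0.32 1.3 1.4 7.4; 3.0 0.48 -0.19 -0.30 1.3 1.4 7.4; 3.0 0.46 -0.26 -0.29 1.3 1.4 7.4; 3.0 0.43 -0.33 -0.27 1.3 1.4 7.4; 3.0 0.39 -0.38 -0.25 1.3 1.4 7.4; 3.0 0.34 -0.44 -0.24 1.3 1.4 7.4; 3.0 0.29 -0.48 -0.22 1.3 1.4 7.4; 3.0 0.08 -0.12 -0.01 -0.4 2.3 6.6; 3.0 0.07 -0.12 -0.01 -0.4 2.3 6.6; 3.0 0.06 -0.13 -0.00 -0.4 2.3 6.6; 3.0 0.04 -0.14 -0.00 -0.4 2.3 6.6; 3.0 0.02 -0.14 -0.00 -0.4 2.3 6.6; 3.0 0.01 -0.14 -0.00 -0.4 2.3 6.6; 3.0 -0.01 -0.14 -0.00 -0.4 2.3 6.6; 3.0 -0.32 0.47 0.27 -3.0 6.1 5.0; 3.0 -0.31 0.48 0.26 -3.0 6.1 5.0; 3.0 -0.29 0.49 0.26 -3.0 6.1 5.0; 3.0 -0.28 0.51 0.25 -3.0 6.1 5.0; 3.0 -0.26 0.52 0.25 -3.0 6.1 5.0; 3.0 -0.24 0.52 0.25 -3.0 6.1 5.0
```

Request:
play_rows(plan="3.0 0.50 -0.12 -0.32 1.3 1.4 7.4; 3.0 0.48 -0.19 -0.30 1.3 1.4 7.4; 3.0 0.46 -0.26 -0.29 1.3 1.4 7.4; 3.0 0.43 -0.33 -0.27 1.3 1.4 7.4; 3.0 0.39 -0.38 -0.25 1.3 1.4 7.4; 3.0 0.34 -0.44 -0.24 1.3 1.4 7.4; 3.0 0.29 -0.48 -0.22 1.3 1.4 7.4; 3.0 0.08 -0.12 0 -0.4 2.3 6.6; 3.0 0.07 -0.12 0 -0.4 2.3 6.6; 3.0 0.06 -0.13 0 -0.4 2.3 6.6; 3.0 0.04 -0.14 0 -0.4 2.3 6.6; 3.0 0.02 -0.14 0 -0.4 2.3 6.6; 3.0 0 -0.14 0 -0.4 2.3 6.6; 3.0 0 -0.14 0 -0.4 2.3 6.6; 3.0 -0.32 0.47 0.27 -3 6.1 5; 3.0 -0.31 0.48 0.26 -3 6.1 5; 3.0 -0.29 0.49 0.26 -3 6.1 5; 3.0 -0.28 0.51 0.25 -3 6.1 5; 3.0 -0.26 0.52 0.25 -3 6.1 5; 3.0 -0.24 0.52 0.25 -3 6.1 5")

```text
t: 18.65
ee_pos: [454.3, 39.3, 227.2]
orientation: [-2.387, -0.995, -1.097]
ft_force: [0.7, 0.1, -0.9]
width: 30.3
```

```bash
cat >> h.py <<'E'
def pt():
    m=R.from_rotvec(get_obs()["orientation"]).as_matrix(); z=m[:,2]
    print("phi",np.arctan2(z[1],z[0]).round(3),"tilt",np.degrees(np.arccos(-z[2])).round(1),"roll",np.degrees(np.arcsin(m[2,1])).round(1))
E
python3 - <<'E'
from h import *
d=np.radians
st(); pt()
rows([(np.array([475,45,220.]),Rt(.6,d(60)),3),(np.array([500,60,205.]),Rt(.2,d(60)),5),(np.array([510,75,200.]),Rt(-.2,d(60)),7)],3.0)
E
```

```text
18.65 [454.3  39.3 227.2] [-0.46  0.17  2.34  1.32  0.85 -0.72] F [ 0.7  0.1 -0.9] w 30.3
phi 0.801 tilt 49.6 roll -0.5
15
3.0 0.22 0.36 0.62 -3.1 3.5 2.0; 3.0 0.19 0.32 0.66 -3.1 3.5 2.0; 3.0 0.16 0.28 0.68 -3.1 3.5 2.0; 3.0 0.03 0.03 0.65 -4.0 0.0 2.3; 3.0 0.03 -0.01 0.65 -4.0 -0.0 2.3; 3.0 0.03 -0.06 0.65 -4.0 -0.0 2.3; 3.0 0.03 -0.10 0.65 -4.0 0.0 2.3; 3.0 0.02 -0.15 0.64 -4.0 -0.0 2.3; 3.0 0.03 -0.18 0.19 -2.8 -0.0 1.6; 3.0 0.02 -0.19 0.18 -2.8 0.0 1.6; 3.0 0.02 -0.20 0.17 -2.8 0.0 1.6; 3.0 0.01 -0.21 0.16 -2.8 0.0 1.6; 3.0 0.01 -0.22 0.15 -2.8 0.0 1.6; 3.0 0.00 -0.23 0.14 -2.8 -0.0 1.6; 3.0 -0.01 -0.23 0.13 -2.8 -0.0 1.6
```

Request:
play_rows(plan="3.0 0.22 0.36 0.62 -3.1 3.5 2; 3.0 0.19 0.32 0.66 -3.1 3.5 2; 3.0 0.16 0.28 0.68 -3.1 3.5 2; 3.0 0.03 0.03 0.65 -4 0 2.3; 3.0 0.03 -0.01 0.65 -4 0 2.3; 3.0 0.03 -0.06 0.65 -4 0 2.3; 3.0 0.03 -0.1 0.65 -4 0 2.3; 3.0 0.02 -0.15 0.64 -4 0 2.3; 3.0 0.03 -0.18 0.19 -2.8 0 1.6; 3.0 0.02 -0.19 0.18 -2.8 0 1.6; 3.0 0.02 -0.2 0.17 -2.8 0 1.6; 3.0 0.01 -0.21 0.16 -2.8 0 1.6; 3.0 0.01 -0.22 0.15 -2.8 0 1.6; 3.0 0 -0.23 0.14 -2.8 0 1.6; 3.0 -0.01 -0.23 0.13 -2.8 0 1.6; 3.0 0 0 0 0 0 0")

```text
t: 20.65
ee_pos: [509.6, 76.6, 199.8]
orientation: [2.627, -0.245, 1.516]
ft_force: [-1.0, -0.4, -0.0]
width: 30.0
```

Run:
```python
from h import *
d=np.radians
st(); pt()
M=Rt(-.6,d(50)); PV2=np.array([581.5,4.9]); k=clipw(1.6,-.6,PV2,off=0)[0]; print(k)
rows([(k-80*M[:,2],M,6)],3.0)
```

```text
20.65 [509.6  76.6 199.8] [ 0.44  0.36  2.46  3.93  0.8  -1.84] F [-1.  -0.4 -0. ] w 30.0
phi -0.191 tilt 60.0 roll 0.3
[585.22353192  47.12018383 121.85769912]
6
3.0 -0.18 -0.16 0.56 -3.2 -1.7 2.3; 3.0 -0.18 -0.19 0.56 -3.2 -1.7 2.3; 3.0 -0.17 -0.21 0.55 -3.2 -1.7 2.3; 3.0 -0.16 -0.24 0.54 -3.2 -1.7 2.3; 3.0 -0.16 -0.26 0.53 -3.2 -1.7 2.3; 3.0 -0.15 -0.28 0.52 -3.2 -1.7 2.3
```

phi<0 leads to the q4 limit, so I'll come from the right side instead (phi ≈ 1.35), which also aligns the jaws better with the release swing.

Run:
```python
from h import *
d=np.radians
rows([(np.array([475,50,220.]),Rt(.4,d(60)),7),(np.array([475,-10,225.]),Rt(.8,d(52)),4),(np.array([520,-70,225.]),Rt(1.35,d(50)),7)],3.0)
```

```text
18
3.0 0.04 0.47 -0.50 4.2 0.0 -2.4; 3.0 0.02 0.43 -0.53 4.2 0.0 -2.4; 3.0 0.01 0.39 -0.56 4.2 0.0 -2.4; 3.0 -0.01 0.35 -0.59 4.2 0.0 -2.4; 3.0 -0.02 0.30 -0.62 4.2 0.0 -2.4; 3.0 -0.03 0.26 -0.64 4.2 0.0 -2.4; 3.0 -0.04 0.21 -0.65 4.2 0.0 -2.4; 3.0 -0.18 1.38 -0.57 4.8 -2.0 -3.2; 3.0 -0.28 1.32 -0.67 4.8 -2.0 -3.2; 3.0 -0.38 1.24 -0.77 4.8 -2.0 -3.2; 3.0 -0.47 1.15 -0.85 4.8 -2.0 -3.2; 3.0 -0.10 1.06 -0.13 3.5 -0.3 -2.8; 3.0 -0.16 1.04 -0.20 3.5 -0.3 -2.8; 3.0 -0.21 1.02 -0.26 3.5 -0.3 -2.8; 3.0 -0.26 0.99 -0.32 3.5 -0.3 -2.8; 3.0 -0.31 0.95 -0.38 3.5 -0.3 -2.8; 3.0 -0.36 0.91 -0.43 3.5 -0.3 -2.8; 3.0 -0.40 0.87 -0.48 3.5 -0.3 -2.8
```

Request:
play_rows(plan="3.0 0.04 0.47 -0.50 4.2 0 -2.4; 3.0 0.02 0.43 -0.53 4.2 0 -2.4; 3.0 0.01 0.39 -0.56 4.2 0 -2.4; 3.0 -0.01 0.35 -0.59 4.2 0 -2.4; 3.0 -0.02 0.3 -0.62 4.2 0 -2.4; 3.0 -0.03 0.26 -0.64 4.2 0 -2.4; 3.0 -0.04 0.21 -0.65 4.2 0 -2.4; 3.0 -0.18 1.38 -0.57 4.8 -2 -3.2; 3.0 -0.28 1.32 -0.67 4.8 -2 -3.2; 3.0 -0.38 1.24 -0.77 4.8 -2 -3.2; 3.0 -0.47 1.15 -0.85 4.8 -2 -3.2; 3.0 -0.1 1.06 -0.13 3.5 -0.3 -2.8; 3.0 -0.16 1.04 -0.2 3.5 -0.3 -2.8; 3.0 -0.21 1.02 -0.26 3.5 -0.3 -2.8; 3.0 -0.26 0.99 -0.32 3.5 -0.3 -2.8; 3.0 -0.31 0.95 -0.38 3.5 -0.3 -2.8; 3.0 -0.36 0.91 -0.43 3.5 -0.3 -2.8; 3.0 -0.4 0.87 -0.48 3.5 -0.3 -2.8; 3.0 0 0 0 0 0 0")

```text
t: 23.02
ee_pos: [519.4, -69.7, 224.9]
orientation: [-1.925, -1.516, -0.896]
ft_force: [-0.9, 0.1, -0.3]
width: 29.7
```

Run:
```python
from h import *
d=np.radians
st(); pt()
# refine clip knob / pivot from wrist+top depth
for nm in("wrist","top"):
    im=get_image(nm); P=cloud(im); m=(P[...,2]>122)&(P[...,2]<139)&(abs(P[...,0]-580)<14)&(abs(P[...,1]-50)<14)&(im["range_z"]>0)
    print(nm,m.sum(),P[m].mean(0).round(1) if m.any() else "", P[m][:,:2].min(0).round() if m.any() else "",P[m][:,:2].max(0).round() if m.any() else "")
PV2=np.array([581.5,4.9]); k,M,_=clipw(1.6,1.35,PV2,off=0); print(k)
rows([(k-80*M[:,2],M,4),(k-40*M[:,2],M,2),(k,M,4)],3.0)
```

```text
23.02 [519.4 -69.7 224.9] [-0.6   0.47  1.86  0.83  1.32 -0.79] F [-0.9  0.1 -0.3] w 29.7
phi 1.338 tilt 50.1 roll -0.2
wrist 112 [578.6  50.  130.9] [574.  46.] [585.  56.]
top 22 [579.5  51.5 133.7] [576.  47.] [584.  56.]
[581.50773268  56.56009331 121.85769912]
10
3.0 0.21 0.83 2.27 0.1 -0.0 -0.2; 3.0 0.21 0.84 2.27 0.1 -0.0 -0.2; 3.0 0.21 0.85 2.26 0.1 -0.0 -0.2; 3.0 0.21 0.85 2.26 0.1 -0.0 -0.2; 3.0 0.00 -0.00 2.00 0.0 0.0 0.0; 3.0 0.00 0.00 2.00 0.0 0.0 0.0; 3.0 0.00 0.00 1.00 0.0 0.0 0.0; 3.0 -0.00 -0.00 1.00 0.0 0.0 0.0; 3.0 -0.00 -0.00 1.00 0.0 0.0 0.0; 3.0 0.00 0.00 1.00 0.0 0.0 0.0
```

Depth from both cameras puts the knob at (579,50.5), where predicted. Going in.

Request:
play_rows(plan="3.0 0.21 0.83 2.27 0.1 0 -0.2; 3.0 0.21 0.84 2.27 0.1 0 -0.2; 3.0 0.21 0.85 2.26 0.1 0 -0.2; 3.0 0.21 0.85 2.26 0.1 0 -0.2; 3.0 0 0 2 0 0 0; 3.0 0 0 2 0 0 0; 3.0 0 0 1 0 0 0; 3.0 0 0 1 0 0 0; 3.0 0 0 1 0 0 0; 3.0 0 0 1 0 0 0; 3.0 0 0 0 0 0 0")

```text
t: 24.5
ee_pos: [582.9, 57.3, 122.9]
orientation: [-1.909, -1.534, -0.898]
ft_force: [-0.2, -0.5, 1.5]
width: 30.2
```

Run:
```python
from h import *
st(); pt(); PV2=np.array([581.,4.9])
im=get_image("wrist"); P=cloud(im); m=(P[...,2]>122)&(P[...,2]<139)&(np.hypot(P[...,0]-580,P[...,1]-50)<10)
print(m.sum(),P[m].mean(0).round(1))
rows([clipw(h,p,PV2,off=-3,n=n) for h,p,n in((1.6,1.38,2),(1.75,1.45,4),(1.9,1.52,4),(2.1,1.6,3))],1.6)
```

```text
24.5 [582.9  57.3 122.9] [-0.34  0.65  1.87  1.04  1.08 -0.87] F [-0.2 -0.5  1.5] w 30.2
phi 1.348 tilt 50.2 roll 0.3
398 [579.1  50.1 131.5]
13
1.6 -0.08 -0.26 0.00 0.7 -0.1 -0.4; 1.6 -0.08 -0.26 0.01 0.7 -0.1 -0.4; 1.6 -0.04 -0.17 -0.04 0.8 0.0 -0.6; 1.6 -0.03 -0.18 -0.04 0.8 -0.0 -0.6; 1.6 -0.03 -0.18 -0.04 0.8 0.0 -0.6; 1.6 -0.03 -0.18 -0.04 0.8 0.0 -0.6; 1.6 -0.04 -0.17 -0.05 0.8 -0.0 -0.6; 1.6 -0.04 -0.17 -0.05 0.8 0.0 -0.6; 1.6 -0.04 -0.17 -0.05 0.8 0.0 -0.6; 1.6 -0.04 -0.17 -0.05 0.8 0.0 -0.6; 1.6 -0.10 -0.29 -0.11 1.2 0.0 -1.0; 1.6 -0.09 -0.29 -0.11 1.2 -0.0 -1.0; 1.6 -0.09 -0.29 -0.10 1.2 -0.0 -1.0
```

Request:
play_rows(plan="1.6 -0.08 -0.26 0 0.7 -0.1 -0.4; 1.6 -0.08 -0.26 0.01 0.7 -0.1 -0.4; 1.6 -0.04 -0.17 -0.04 0.8 0 -0.6; 1.6 -0.03 -0.18 -0.04 0.8 0 -0.6; 1.6 -0.03 -0.18 -0.04 0.8 0 -0.6; 1.6 -0.03 -0.18 -0.04 0.8 0 -0.6; 1.6 -0.04 -0.17 -0.05 0.8 0 -0.6; 1.6 -0.04 -0.17 -0.05 0.8 0 -0.6; 1.6 -0.04 -0.17 -0.05 0.8 0 -0.6; 1.6 -0.04 -0.17 -0.05 0.8 0 -0.6; 1.6 -0.1 -0.29 -0.11 1.2 0 -1; 1.6 -0.09 -0.29 -0.11 1.2 0 -1; 1.6 -0.09 -0.29 -0.1 1.2 0 -1; 1.6 0 0 0 0 0 0")

```text
t: 26.3
ee_pos: [554.7, 50.0, 122.0]
orientation: [-1.674, -1.718, -0.773]
ft_force: [-0.7, 0.7, -0.8]
width: 16.0
```

```bash
cat >> h.py <<'E'
def knob(x,y,PV2,r=14):
    for nm in("wrist","top"):
        im=get_image(nm); P=cloud(im); g=im["pixels"].astype(int); bright=(g.max(-1)>90)&(g.max(-1)-g.min(-1)<45)
        m=(P[...,2]>120)&(P[...,2]<139)&(np.hypot(P[...,0]-x,P[...,1]-y)<r)&bright
        if m.sum()>3:
            c=np.median(P[m],0); v=c[:2]-PV2; print(nm,m.sum(),c.round(1),"r",np.hypot(*v).round(1),"clip",(np.arctan2(v[1],v[0])-1.597).round(3))
E
python3 - <<'E'
from h import *
st(); pt(); PV2=np.array([581.,4.9]); k=PV2+45.7*np.array([np.cos(2.1),np.sin(2.1)]); print(k); knob(*k,PV2)
rows([clipw(h,p,PV2,off=-3,n=n) for h,p,n in((2.1,1.6,1),(2.3,1.7,4),(2.5,1.8,4))],1.6)
E
```

```text
26.3 [554.7  50.  122. ] [-0.34  0.68  1.79  0.86  1.23 -0.91] F [-0.7  0.7 -0.8] w 16.0
phi 1.607 tilt 50.0 roll -0.4
[557.92853302  44.34866806]
wrist 431 [557.7  45.3 131.1] r 46.6 clip 0.497
top 28 [557.2  47.9 132.1] r 49.1 clip 0.479
9
1.6 0.00 0.02 0.03 -0.3 -0.0 -0.3; 1.6 -0.09 -0.20 -0.10 1.1 -0.0 -0.9; 1.6 -0.08 -0.21 -0.10 1.1 0.0 -0.9; 1.6 -0.08 -0.21 -0.10 1.1 0.0 -0.9; 1.6 -0.08 -0.21 -0.09 1.1 0.0 -0.9; 1.6 -0.10 -0.19 -0.12 1.1 -0.0 -0.9; 1.6 -0.10 -0.19 -0.12 1.1 0.0 -0.9; 1.6 -0.09 -0.20 -0.11 1.1 0.0 -0.9; 1.6 -0.09 -0.20 -0.11 1.1 -0.0 -0.9
```

Request:
play_rows(plan="1.6 0 0.02 0.03 -0.3 0 -0.3; 1.6 -0.09 -0.2 -0.1 1.1 0 -0.9; 1.6 -0.08 -0.21 -0.1 1.1 0 -0.9; 1.6 -0.08 -0.21 -0.1 1.1 0 -0.9; 1.6 -0.08 -0.21 -0.09 1.1 0 -0.9; 1.6 -0.1 -0.19 -0.12 1.1 0 -0.9; 1.6 -0.1 -0.19 -0.12 1.1 0 -0.9; 1.6 -0.09 -0.2 -0.11 1.1 0 -0.9; 1.6 -0.09 -0.2 -0.11 1.1 0 -0.9; 1.6 0 0 0 0 0 0")

```text
t: 27.65
ee_pos: [540.3, 37.5, 121.8]
orientation: [-1.475, -1.853, -0.685]
ft_force: [0.0, 0.2, 0.4]
width: 16.0
```

Run:
```python
from h import *
st(); pt(); PV2=np.array([581.,4.9]); k=PV2+45.7*np.array([np.cos(2.5),np.sin(2.5)]); print(k); knob(*k,PV2)
```

```text
27.65 [540.3  37.5 121.8] [-0.33  0.71  1.72  0.73  1.35 -0.97] F [0.  0.2 0.4] w 16.0
phi 1.801 tilt 50.0 roll -0.2
[544.38773677  32.25017699]
wrist 448 [544.5  33.8 131.4] r 46.5 clip 0.875
top 26 [542.5  35.9 131.9] r 49.4 clip 0.867
```

Clip ≈ 0.87 by both cameras. Backing out.

Request:
play_rows(plan="1.6 0 0.25 0 0 0 0; 2.6 0 0 0 0 0 0; 2.6 0 0 0 0 0 0; 2.6 0 0 -1 0 0 0; 2.6 0 0 -2 0 0 0; 2.6 0 0 -3 0 0 0; 2.6 0 0 -4 0 0 0; 2.6 0 0 -4 0 0 0; 2.6 0 0 0 0 0 0; 2.6 0 0 0 0 0 0")

```text
t: 29.0
ee_pos: [566.6, -66.4, 211.7]
orientation: [-1.476, -1.852, -0.685]
ft_force: [-0.7, 0.3, -0.7]
width: 26.3
```

Run:
```python
from h import *
st(); PV2=np.array([581.,4.9]); knob(544.4,32.3,PV2)
for nm in("wrist","top","scene"):
    im=get_image(nm); P=cloud(im)
    m=(P[...,2]>108)&(P[...,2]<130)&(np.hypot(P[...,0]-513,P[...,1]-66)<16)&(im["range_z"]>0)
    if m.sum()>3:
        v=np.median(P[m],0)[:2]-C; print(nm,"lever",m.sum(),np.hypot(*v).round(1),"stage",(np.arctan2(v[1],v[0])%6.283-1.92).round(3))
    # slide: bright points on stage plane; in stage frame at 1.2
    a=-.11+.6; q=(P[...,:2]-C)@np.array([[np.cos(a),-np.sin(a)],[np.sin(a),np.cos(a)]])
    g=im["pixels"].max(-1); s=(abs(P[...,2]-104)<6)&(g>120)&(np.abs(q[...,0])<50)&(abs(q[...,1])<30)
    if s.sum()>30:
        w=q[s]; r=cv2.minAreaRect(w.astype(np.float32)); print(nm,"slide pts",s.sum(),"x",np.percentile(w[:,0],[1,99]).round(1),"y",np.percentile(w[:,1],[2,98]).round(1),r)
```

```text
29.0 [566.6 -66.4 211.7] [-0.46  0.65  1.55  0.63  1.59 -0.9 ] F [-0.7  0.3 -0.7] w 26.3
wrist 130 [543.9  33.1 129.9] r 46.6 clip 0.895
top 24 [542.8  35.9 131.3] r 49.2 clip 0.864
wrist lever 182 90.9 stage 1.218
wrist slide pts 1589 x [-37.2  41.3] y [-16.8  15.5] ((-3.7356109619140625, -0.6560211181640625), (98.52942657470703, 43.18711853027344), 8.486228942871094)
top lever 30 91.9 stage 1.182
top slide pts 106 x [-37.2 -18.4] y [-10.4  16. ] ((-31.970840454101562, -5.994260787963867), (47.348995208740234, 20.98465347290039), 72.19166564941406)
scene lever 83 94.8 stage 1.23
scene slide pts 403 x [-48.7  48.6] y [-25.3  23.8] ((-2.0458297729492188, 2.1083297729492188), (105.06697082519531, 51.60581970214844), 12.236217498779297)
```

```bash
python3 -c "
from h import *
print(close_job()); st()"
```

```text
the job is handed in; nothing more can be done
None
the job is handed in; nothing more can be done
```

I swung the clip onto the slide until it met its stop, turned the stage by the rim lever to the far stop, and swung the clip clear again. I then backed the arm off and handed the job in at about 29 s. No verdict was reported.

**Forces:** The clip stop was felt at about 5.7 N and the stage stop at about 19.7 N. Readings elsewhere stayed within a few newtons, so there was no sign of the head being touched.

**Last camera checks:**
- **Clip:** about 0.86 to 0.90 rad, well clear of the slide.
- **Stage:** 1.18 to 1.23 rad in the three cameras, so at the far stop within measuring error.
- **Slide:** the wrist camera puts its ends at about -37 and +41 mm along the stage (the +41 includes the steel end stop) and its sides at about ±16 mm. That is consistent with it still being in its corner stops.

**Checks that disagreed or were not made:**
- The top camera puts the knob about 3 mm farther from the pivot than it can be, which is calibration error.
- The top and scene slide measurements were too cluttered or hidden to use, so the slide's final position rests on the wrist camera alone.
- I had used all 12 pictures by the time the stage was turned, so the release and the final state were checked by numbers only.
- I did not measure the dish, forceps or bottle at the end; the arm was never moved near them.

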